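# Build up the sloping jig to its gauge mark over the sensing pin

### The job

Lay the thickest of the three aluminium plates flat on the sloping bed of the jig, lengthwise up the slope, centred on the bed and up against its lower ledge, so that it holds the sensing pin down, and let go of it. Then lay on it, in line and also against the ledge, the one plate that brings the top of the stack level with the gauge finger. Last, swing the keeper arm all the way across over the stack; leave the plate that is not needed on the bench and the glue bottle, the tape roll and the printed housing undisturbed.

Things in the scene. Friction and masses are not known exactly. Their poses are not given: they have to be found in the camera images.
- bed: fixed aluminium bed of the jig, 50 mm wide, open at the sides, sloping 30 degrees, low end towards the robot. Origin: middle of the seat on the bed surface, where the centre of the first plate's underside belongs, 85 mm above the bench. x up the slope, y across to the left, z square to the surface (leans 30 degrees from vertical towards the low end). Plates overhang it 5 mm each side.
- jig: the whole jig with its 175 x 100 x 12 mm base plate, fixed to the bench, in another place and yaw each time; origin on the bench below the middle of the seat, z up
- ledge (a point): top middle of the inner face of the lower ledge, a wall square to the bed, 38 mm high, at x = -55 mm of the bed; a plate touching it has its centre at x = 0 of the bed. Friction may or may not keep a released plate from sliding down to it.
- gauge_tip (a point): tip of the fixed gauge finger, a 4 mm thick blade on a small post at the upper right of the bed, pointing down the slope to 12 mm short of a plate that lies against the ledge; this point is on its top face, at x = 67, y = -19, z = 44 mm of the bed. The top of the finished stack is level with it, 44 mm above the bed surface.
- pin (a joint): travel of the sensing pin, m: 0 = up, 0.006 = flush with the bed, held down by a plate lying flat (0.007 end of travel). Round steel pin, 11 mm; spring 0.3 N at first, 1.1 N when flush: the thick plate's weight holds it down.
- pin_tip (a point): top of the sensing pin; when up it stands 6 mm out of the bed at x = -20, y = 0 mm of the bed
- keeper (a joint): angle of the keeper arm, rad: 0 = parked, pointing to the left of the bed (bed +y); 1.57 = end stop, pointing down the slope (bed -x) over the stack. Starts at 0 to 0.35, turns anticlockwise seen from above about the bed's z axis, stays where left (1.3 N at the knob moves it). Bar 18 mm wide, 48 to 56 mm above the bed surface: it passes 4 mm over the stack.
- keeper_pivot (a point): axis of the keeper arm, on top of the 20 mm round post at the upper end of the bed: x = 90, y = 0, z = 46 mm of the bed
- keeper_knob (a point): point on the axis of the black round upright knob (16 mm diameter, 38 mm tall, square to the bed) at the end of the keeper arm, 80 mm from the pivot; it lies 80 mm above the bed surface, 24 mm above the arm, 14 mm below the knob's upper end. The knob may turn in the fingers.
- thick_plate: thickest aluminium plate, 110 x 60 x 26 mm, about 0.46 kg, lying flat on the bench; origin at the centre of its underside, x along the 110 mm, y along the 60 mm, z up; looks the same turned half round. Aluminium like the two others and told apart from them only by its thickness; which plate lies where changes.
- medium_plate: middle aluminium plate, 110 x 60 x 18 mm, about 0.32 kg, lying flat on the bench; origin at the centre of its underside, x along the 110 mm, y along the 60 mm, z up; looks the same turned half round. Aluminium like the two others and told apart from them only by its thickness; which plate lies where changes.
- thin_plate: thinnest aluminium plate, 110 x 60 x 10 mm, about 0.18 kg, lying flat on the bench; origin at the centre of its underside, x along the 110 mm, y along the 60 mm, z up; looks the same turned half round. Aluminium like the two others and told apart from them only by its thickness; which plate lies where changes.
- glue: glue bottle standing behind the jig, 41 mm diameter, 112 mm tall, a bystander; origin at the centre of its foot
- tape: tape roll lying on the bench, 81 mm diameter, 24 mm high, a bystander; origin at the centre of its underside
- device_housing: dark printed housing lying at the right rear, 60 x 129 x 44 mm, a bystander; origin at the centre of its underside
Mind the look-alikes: they are no part of the job. What is shaped like the medium_plate but red is not meant.

How it is judged:
On the way, in this order (a step that is already met when the one before it is completed fails the run):
1. the thickest plate lies flat on the bed against the ledge, released, and holds the sensing pin down (x of thick_plate in the frame of bed between -0.006 and 0.01 m and y of thick_plate in the frame of bed between -0.01 and 0.01 m and z of thick_plate in the frame of bed between -0.003 and 0.003 m and angle between the x axis of thick_plate and the x axis of bed, either way round below 0.13 rad and angle between the z axis of thick_plate and the z axis of bed, either way round below 0.06 rad and value of joint pin above 0.0045 m and contact force between the fingers and thick_plate below 0.05 N), for 0.2 s.
2. the middle plate lies on it, released, top of the stack level with the gauge finger (all of step 1 and x of medium_plate in the frame of bed between -0.006 and 0.01 m and y of medium_plate in the frame of bed between -0.01 and 0.01 m and z of medium_plate in the frame of bed between 0.023 and 0.029 m and angle between the x axis of medium_plate and the x axis of bed, either way round below 0.13 rad and angle between the z axis of medium_plate and the z axis of bed, either way round below 0.06 rad and contact force between the fingers and medium_plate below 0.05 N), for 0.2 s.
3. the keeper arm has been swung across over the stack (x of thick_plate in the frame of bed between -0.006 and 0.01 m and y of thick_plate in the frame of bed between -0.01 and 0.01 m and z of thick_plate in the frame of bed between -0.003 and 0.003 m and angle between the x axis of each of thick_plate, medium_plate and the x axis of bed, either way round below 0.13 rad and angle between the z axis of each of thick_plate, medium_plate and the z axis of bed, either way round below 0.06 rad and value of joint pin above 0.0045 m and x of medium_plate in the frame of bed between -0.006 and 0.01 m and y of medium_plate in the frame of bed between -0.01 and 0.01 m and z of medium_plate in the frame of bed between 0.023 and 0.029 m and value of joint keeper above 1.4 rad), for 0.2 s.
At the end, for the whole second after the job is handed in: Thickest plate on the bed, middle plate on it: each in height within 3 mm, centred and against the ledge within 10 mm, straight within 7 degrees, flat within 3; pin down over 4.5 mm; keeper past 1.40 rad; thinnest plate flat on the bench; plates at rest (all of step 3 and height (world z) of thin_plate below 0.006 m and angle between thin_plate's own z axis and vertical below 0.1 rad and linear speed of each of thick_plate, medium_plate, thin_plate below 0.01 m/s); the robot touches nothing.
It fails at once if the glue bottle is tipped or moved by more than 4 cm (angle between glue's own z axis and vertical above 0.5 rad or distance of glue from where it was at the start of the episode above 0.04 m).
It fails at once if the tape roll or the printed housing is moved by more than 4 cm (distance of any of tape, device_housing from where it was at the start of the episode above 0.04 m).
It fails at once if the thinnest plate is laid on the jig (contact force between thin_plate and jig above 0.3 N).
It also fails if it takes over 64 s, if anything falls off the work surface, if the arm or the gripper's body presses on something with over 40 N, if the wrist force passes 120 N, or if a joint passes its speed limit or range.

### The arm

A 7-joint arm with a two-finger parallel gripper is mounted at the origin on a cart in front of the work surface, level with it; the furniture and walls round the work are solid. World frame = base frame: x ahead of the robot, y to its left, z up, the work surface at z = 0. Lengths are in m, angles in rad, forces in N, time in s.
With the tool pointing down it reaches from about 0.4 to 0.85 m from the base axis. Payload 10.4 kg.
Tool frame: the origin (TCP) lies midway between the tips of the shut fingers; the grasp point (between the pads) lies 19 mm behind it; x points along the fingers, z is the direction in which the jaws open and shut, and the axes are right-handed (so a half turn about x gives the same grasp; the last joint's range is limited). The gripper opens to 87 mm and grips with 3 to 60 N. Pads are 19 mm wide; open, the fingers measure 117 mm over their backs; the gripper's body (75 mm by 190 mm) begins 51 mm behind the grasp point.
Start: joints at [-1.306, 0.332, -0.065, 1.46, 0.022, 1.35, -0.088], TCP at [0.177, 0.599, 0.223] pointing down, gripper open.
Joint ranges: [-2.6, 2.6], [-0.5, 2.12], [-1.47, 1.34], [0.16, 2.42], [-1.27, 4.41], [0.06, 2.06], [-2.6, 2.6]. Speed limits (rad/s): [2.22, 2.22, 2.79, 2.79, 3.14, 3.14, 3.14].

### API

Orientations are given as a unit quaternion [x, y, z, w].
In Python, from bench import read_state, camera, camera_params, close_job gives the robot as it stands.
- The arm moves only by the tool arm_command, never from a script. Its argument "targets" is a list of rows, each a list of 7 numbers: the closure in counts, from 0 (fully open) to 255 (shut), then the shift along the tool's x, y, z in mm, then the turn, a rotation vector about the tool's x, y, z in rad. A call has 1 to 10 rows; each row is the pose to reach, as a shift and turn from the pose commanded when the call began, along the tool's axes at that moment; what a row does not reach only later rows make up. A row lasts 1/10 s, in which the tool goes at most 50 mm and 8.59 degrees, less where a joint would pass 70% of its speed; a pose out of reach is approached as far as the arm can. A call with a gripper value outside its range is refused whole. The fingers move at their own pace and stop on an object; "newtons" is the grip in N (left out, the last holds). Time passes only in rows, so rows that repeat a pose let the fingers close. It gives the time, the measured TCP pose, the force and the opening at its end, in the units of the state.
- read_state(): the state, without advancing time (a new reading comes with each control period).
- camera(name): name is "scene" or "side" or "wrist"; returns the picture (420x560x3 uint8, red, green, blue); there is no depth.
- camera_params(name): a dict with "intrinsics" (3x3 intrinsics, pixels), "xyz" and "orientation" of the camera in the world; the wrist camera has in their place "mount" (4x4, takes a point from camera to tool coordinates, whose origin is the TCP and whose axes are the tool frame's). Camera axes: x right, y down, z forward; pixel columns grow to the right and rows downward; lengths in m; the calibration is good to about 2 mm. A picture is of the moment at which its call begins: read the wrist's pose just before it. camera_params takes no time and is no camera call.
- close_job(): hands the job in, once; it reports no verdict.
The state is a dict: "time": time; "joint_positions": joint angles; "joint_vel": joint speeds; "joint_torque": joint torques, N m; "ee_pos": TCP position; "eef_rot": TCP orientation; "ft_force": force on the tool from outside, world axes, zero at the start; "torque": the same for the moment, N m; "width": finger opening in m.
Only numpy, scipy, OpenCV 4.12 (cv2) and the standard library are available. Lean on these libraries where they do the work, as an engineer would, in place of code of your own. Each camera call takes 0.05 s, during which the arm holds its last target.

## Working session

There is one attempt and no reset: what is moved stays moved. The work goes in short steps, Python scripts to look and compute and a tool call to move; the robot and the scene stay as the last step left them, time stands still between calls to the robot, and variables do not carry over. Pictures are saved under pics/ and viewed, and the job is handed in when it is done.

Besides the shell and the picture viewer there is one more tool, called as name(argument=value, ...) on one line, values as JSON. arm_command: Moves the arm, as the interface text tells. Its arguments: {"type":"object","properties":{"targets":{"type":"array"},"newtons":{"type":"number"}},"required":["targets"]}

```bash
ls; mkdir -p pics
python3 - <<'E'
from bench import *
import cv2
print(read_state())
for n in ["scene","side","wrist"]:
    p=camera_params(n); print(n,p)
    cv2.imwrite(f"pics/{n}0.png",camera(n)[:,:,::-1])
E
```

```text
pics
{'time': 0.0, 'joint_positions': array([-1.30557888,  0.33287809, -0.06469048,  1.46093457,  0.02157286,
        1.34989606, -0.08849587]), 'joint_vel': array([-0.00112327, -0.00028808, -0.00178218,  0.00044409, -0.00037592,
       -0.00027314,  0.00053599]), 'joint_torque': array([ 5.46616484e-04, -6.23271060e+01,  2.48120504e-02, -3.89888906e+01,
       -6.12868136e-02,  3.98392451e-02,  1.45589470e-04]), 'ee_pos': array([0.17730546, 0.59892143, 0.22175324]), 'eef_rot': array([-0.42344064,  0.56692918,  0.4228153 ,  0.56614182]), 'ft_force': array([ 0.45137833,  0.04609291, -0.23734186]), 'torque': array([ 0.01015374, -0.00115178,  0.02134243]), 'width': 0.08730541386553138}
scene {'intrinsics': array([[420.26746402,   0.        , 270.97163429],
       [  0.        , 420.26746402, 204.95571929],
       [  0.        ,   0.        ,   1.        ]]), 'xyz': array([-0.08767814, -0.63281667,  1.06730684]), 'orientation': array([ 0.83773188, -0.40229588,  0.15226481, -0.33642049])}
side {'intrinsics': array([[466.69465166,   0.        , 278.62614626],
       [  0.        , 466.69465166, 205.78606046],
       [  0.        ,   0.        ,   1.        ]]), 'xyz': array([0.6536966 , 1.1493963 , 0.81773036]), 'orientation': array([ 0.01565691,  0.86353933, -0.50388905, -0.01226843])}
wrist {'intrinsics': array([[300.49676203,   0.        , 279.2089389 ],
       [  0.        , 300.49676203, 213.89108766],
       [  0.        ,   0.        ,   1.        ]]), 'mount': array([[ 1.70537228e-04, -2.60137084e-01,  9.65571680e-01,
        -1.62215454e-01],
       [-3.17799555e-04, -9.65571659e-01, -2.60137022e-01,
         7.12458834e-02],
       [ 9.99999935e-01, -2.62495203e-04, -2.47337364e-04,
         3.35455357e-04],
       [ 0.00000000e+00,  0.00000000e+00,  0.00000000e+00,
         1.00000000e+00]])}
```

View pics/scene0.png

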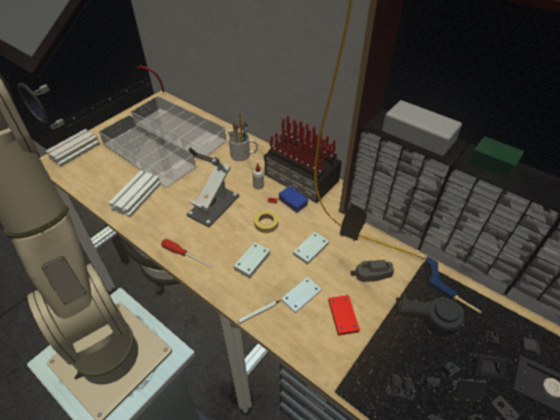

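View pics/side0.png

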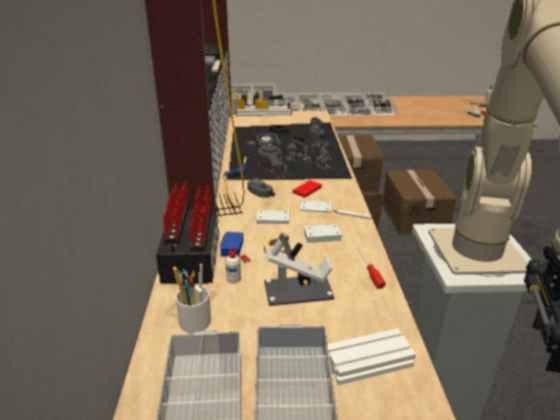

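View pics/wrist0.png

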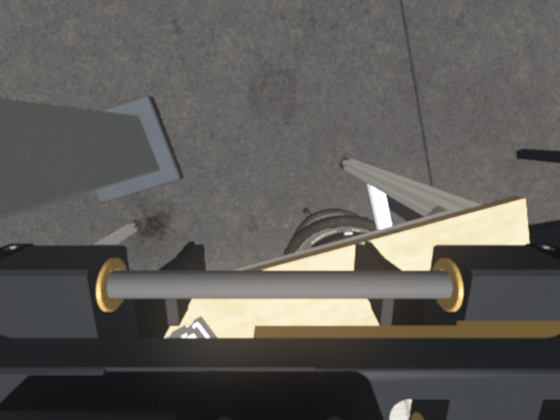

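```bash
cat > h.py <<'E'
import numpy as np, cv2
from bench import *
from scipy.spatial.transform import Rotation as R
def cam(n,st=None):
    p=camera_params(n); K=p['intrinsics']
    if 'mount' in p:
        st=st or read_state(); M=np.eye(4); M[:3,:3]=R.from_quat(st['eef_rot']).as_matrix(); M[:3,3]=st['ee_pos']
        T=M@p['mount']; return K,T[:3,:3],T[:3,3]
    return K,R.from_quat(p['orientation']).as_matrix(),np.array(p['xyz'])
def proj(c,P):
    K,Rm,t=c; q=(np.atleast_2d(P)-t)@Rm; q=q@K.T; return q[:,:2]/q[:,2:]
def ray(c,uv):
    K,Rm,t=c; uv=np.atleast_2d(uv).astype(float); d=np.c_[uv,np.ones(len(uv))]@np.linalg.inv(K).T@Rm.T
    return t,d/np.linalg.norm(d,axis=1)[:,None]
def onz(c,uv,z):
    t,d=ray(c,uv); return t+d*((z-t[2])/d[:,2])[:,None]
def tri(c1,u1,c2,u2):
    t1,d1=ray(c1,u1); t2,d2=ray(c2,u2); A=[];b=[]
    M=np.zeros((3,3));v=np.zeros(3)
    for t,d in((t1,d1[0]),(t2,d2[0])):
        Q=np.eye(3)-np.outer(d,d); M+=Q; v+=Q@t
    p=np.linalg.solve(M,v); g=[np.linalg.norm((np.eye(3)-np.outer(d,d))@(p-t)) for t,d in((t1,d1[0]),(t2,d2[0]))]
    return p,max(g)
E
python3 - <<'E'
from h import *
s=cv2.imread('pics/scene0.png'); d=cv2.imread('pics/side0.png')
c=s[140:320,180:380]; cv2.imwrite('pics/sc_z.png',cv2.resize(c,None,fx=4,fy=3.33*1,interpolation=cv2.INTER_CUBIC) if 0 else cv2.resize(c[:150],None,fx=4,fy=4,interpolation=cv2.INTER_CUBIC))
cv2.imwrite('pics/sc_z2.png',cv2.resize(s[230:320,225:365],None,fx=5.7,fy=5.7,interpolation=cv2.INTER_CUBIC)[:600,:800])
cv2.imwrite('pics/sd_z.png',cv2.resize(d[190:310,210:370],None,fx=5,fy=5,interpolation=cv2.INTER_CUBIC))
E
```

```text
(no output)
```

View pics/sc_z.png

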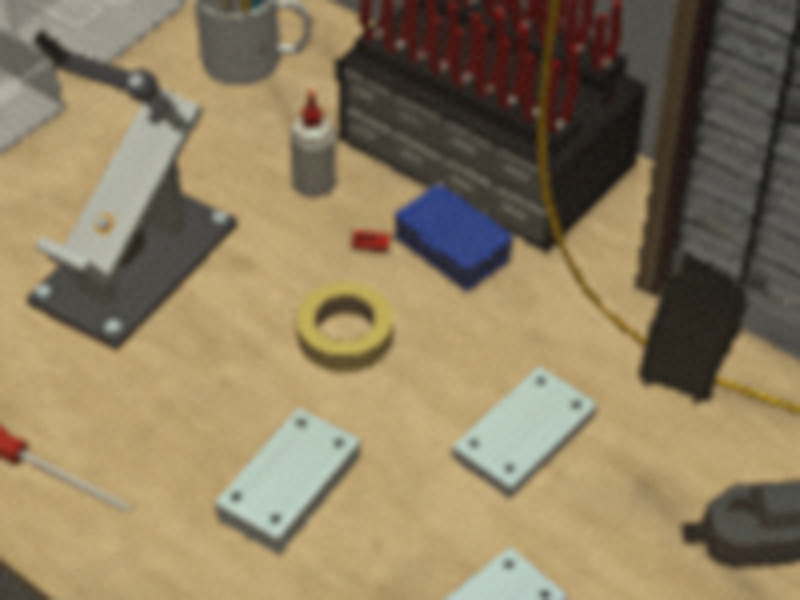

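View pics/sc_z2.png

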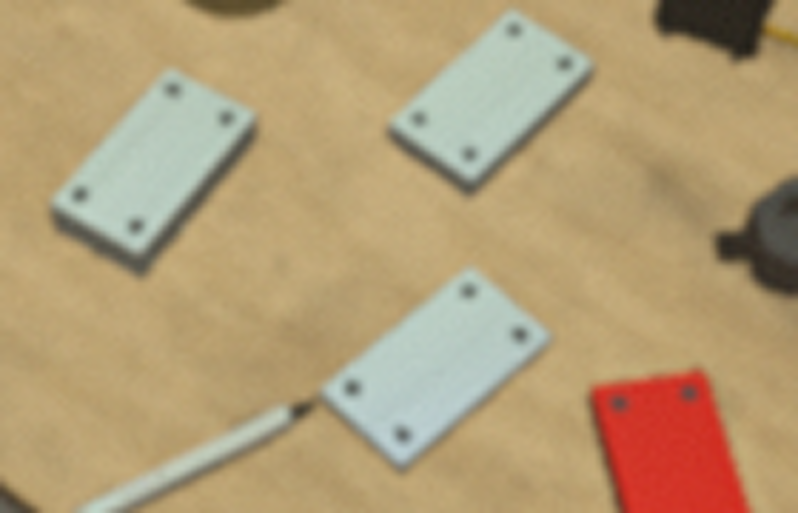

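View pics/sd_z.png

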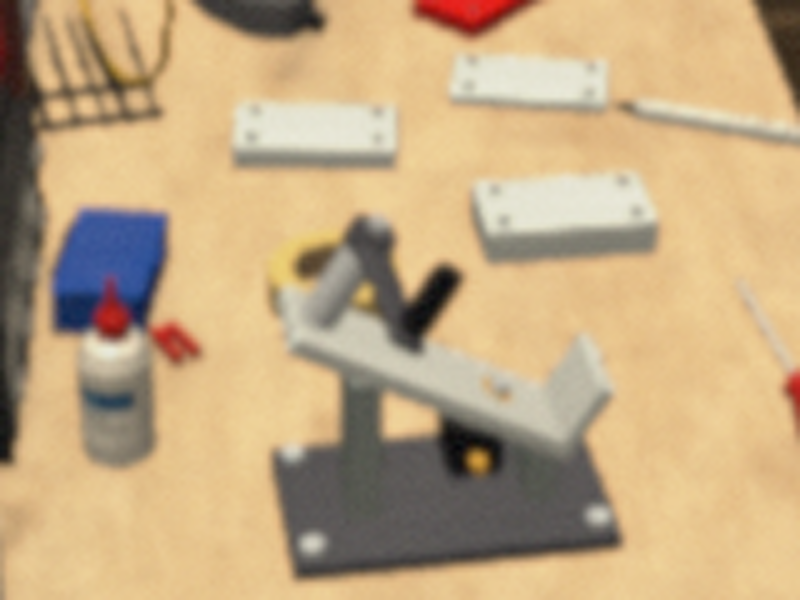

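```bash
cat >> h.py <<'E'
def bedT(x,y,yaw):
    T=np.eye(4); T[:3,:3]=R.from_euler('z',yaw).as_matrix()@R.from_euler('y',-30,degrees=True).as_matrix(); T[:3,3]=[x,y,.085]; return T
E
python3 - <<'E'
from h import *
from scipy.optimize import least_squares
S=cam('scene');D=cam('side')
a=lambda l:np.array(l,float)
sc=lambda l:a(l)/5.7+[225,230]-.4
sd=lambda l:a(l)/5+[210,190]-.4
pl={'thick':(.026,sc([(173,89),(227,118),(80,194),(136,227)]),sd([(495,187),(623,181),(503,221),(637,212)])),
'medium':(.018,sc([(514,30),(564,63),(419,118),(470,154)]),sd([(256,111),(379,111),(253,136),(378,140)])),
'thin':(.010,sc([(469,291),(519,334),(352,388),(403,434)]),sd([(473,63),(596,67),(468,91),(589,94)]))}
for n,(z,u,v) in pl.items():
    for c,p in((S,u),(D,v)):
        P=onz(c,p,z)[:,:2]; ctr=P.mean(0)
        w,V=np.linalg.eigh(np.cov((P-ctr).T)); yaw=np.degrees(np.arctan2(V[1,1],V[0,1]))
        print(n,ctr.round(4),yaw.round(1)%180)
    m,g=tri(S,u.mean(0),D,v.mean(0)); print('   tri',m.round(4),g)
# jig
s4=lambda l:a(l)/4+[180,140]-.4
obs=[(S,s4([(105,224)])[0],[-.020,0,.006]),(D,sd([(497,383)])[0],[-.020,0,.006]),
(S,s4([(146,82)])[0],[.09,0,.056]),(D,sd([(372,228)])[0],[.09,0,.056]),
(D,sd([(588,345)])[0],[-.057,0,.038]),(S,s4([(72,258)])[0],[-.057,0,.038])]
def f(q):
    T=bedT(*q); return np.concatenate([proj(c,T[:3,:3]@a(X)+T[:3,3])[0]-u for c,u,X in obs])
r=least_squares(f,[.45,.45,0]); print(r.x,np.degrees(r.x[2])); print(f(r.x).reshape(-1,2).round(1))
for y0 in(1,-1,2): 
    r2=least_squares(f,[.6,.3,y0]);print(r2.x,r2.cost)
T=bedT(*r.x)
k0=onz(S,s4([(42,291),(112,326),(220,216)]),.012); print(k0)
k=onz(D,sd([(292,452),(312,543),(597,515)]),.012); print(k)
kn,g=tri(S,s4([(45,42)])[0],D,sd([(452,272)])[0]); print('knob top',kn,g,(kn-T[:3,3])@T[:3,:3])
E
```

```text
thick [ 0.4593 -0.0926] 5.199999999999989
thick [ 0.4613 -0.0933] 4.400000000000006
   tri [ 0.4602 -0.0927  0.0256] 0.0013528908566073214
medium [ 0.6128 -0.2053] 176.8
medium [ 0.6153 -0.2059] 176.6
   tri [ 0.6141 -0.2053  0.0174] 0.0013626880984714959
thin [ 0.4597 -0.2797] 171.5
thin [ 0.4614 -0.2784] 176.9
   tri [ 0.4605 -0.2795  0.0088] 0.0007991592365969297
[0.54879775 0.16392122 0.16472682] 9.438151357391298
[[ 1.  -0.3]
 [ 0.8 -1.8]
 [-0.4  0.3]
 [ 0.1  0.7]
 [ 0.3  0.8]
 [ 0.2 -1.5]]
[0.54879775 0.16392122 0.16472677] 4.4427089799449995
[0.54879775 0.16392122 0.16472681] 4.442708979944002
[0.54879775 0.16392122 0.16472682] 4.442708979943967
[[0.47772971 0.2022135  0.012     ]
 [0.48662019 0.1270383  0.012     ]
 [0.63843287 0.14369727 0.012     ]]
[[0.63851094 0.1364831  0.012     ]
 [0.62959375 0.21184259 0.012     ]
 [0.47844451 0.19455967 0.012     ]]
knob top [0.56498621 0.2477486  0.20463766] 9.79609210780679e-05 [0.08555327 0.080038   0.08875147]
```

```bash
cat >> h.py <<'E'
def toolR(xd,zd):
    x=np.array(xd,float);x/=np.linalg.norm(x); z=np.array(zd,float); z-=x*(z@x); z/=np.linalg.norm(z)
    return np.c_[x,np.cross(z,x),z]
def move(p,Rt,st=None):
    st=st or read_state(); R0=R.from_quat(st['eef_rot']).as_matrix()
    d=R0.T@(np.array(p)-st['ee_pos'])*1000; rv=R.from_matrix(R0.T@Rt).as_rotvec()
    print('shift mm',d.round(1),'rotvec',rv.round(3),'rows',max(np.linalg.norm(d)/50,np.degrees(np.linalg.norm(rv))/8.59).round(1))
E
python3 - <<'E'
from h import *
st=read_state(); print(R.from_quat(st['eef_rot']).as_matrix().round(3))
print(proj(cam('wrist'),st['ee_pos']))
for s in(1,-1):
  y=np.radians(5)
  move([.36,-.10,.25],toolR([0,0,-1],[-s*np.sin(y),s*np.cos(y),0]))
E
```

```text
[[-0.    -0.959  0.284]
 [-0.001  0.284  0.959]
 [-1.    -0.    -0.001]]
[[278.71975543 259.51489798]]
shift mm [ -27.4 -373.5 -618.5] rotvec [-0.375 -0.001 -0.   ] rows 14.5
shift mm [ -27.4 -373.5 -618.5] rotvec [ 2.767e+00 -0.000e+00  1.000e-03] rows 18.5
```

Run:
```python
from h import *
y=np.radians(6.5)
move([.61,.17,.33],toolR([0,0,-1],[-np.sin(y),np.cos(y),0]))
```

```text
shift mm [-107.7 -536.7 -288.7] rotvec [-0.401 -0.001 -0.   ] rows 12.4
```

arm_command(targets=[[0,-108,-100,-60,-0.1,0,0],[0,-108,-537,-289,-0.4,0,0],[0,-108,-537,-289,-0.4,0,0],[0,-108,-537,-289,-0.4,0,0],[0,-108,-537,-289,-0.4,0,0],[0,-108,-537,-289,-0.4,0,0],[0,-108,-537,-289,-0.4,0,0],[0,-108,-537,-289,-0.4,0,0],[0,-108,-537,-289,-0.4,0,0],[0,-108,-537,-289,-0.4,0,0]])

```text
time: 1.15
ee_pos: [0.5181, 0.2601, 0.3139]
eef_rot: [-0.527, 0.471, 0.527, 0.471]
ft_force: [0.1, 1.1, 0.2]
width: 0.0871
```

Run:
```python
from h import *
y=np.radians(6.5)
move([.61,.17,.33],toolR([0,0,-1],[-np.sin(y),np.cos(y),0]))
```

```text
shift mm [-16.1 -81.2 -99.8] rotvec [-0.001  0.     0.   ] rows 2.6
```

arm_command(targets=[[0,-16,-75,-92,0,0,0],[0,-16,-75,-92,0,0,0],[0,-16,-75,-92,0,0,0],[0,-16,-75,-92,0,0,0],[0,-16,-75,-92,0,0,0]])

```text
time: 1.65
ee_pos: [0.6016, 0.1791, 0.3291]
eef_rot: [-0.527, 0.471, 0.528, 0.471]
ft_force: [-0.2, 0.2, -0.1]
width: 0.0869
```

Run:
```python
from h import *
st=read_state();print(st['ee_pos'],st['joint_vel'].round(3)); np.save('w1.npy',np.r_[st['ee_pos'],st['eef_rot']])
im=camera('wrist')[:,:,::-1]; cv2.imwrite('pics/w1.png',im); cv2.imwrite('pics/w1z.png',cv2.resize(im[0:260],None,fx=1.42,fy=1.42))
```

```text
[0.60162897 0.17907787 0.32908542] [-0.023 -0.01  -0.02   0.011 -0.002  0.    -0.003]
```

View pics/w1.png

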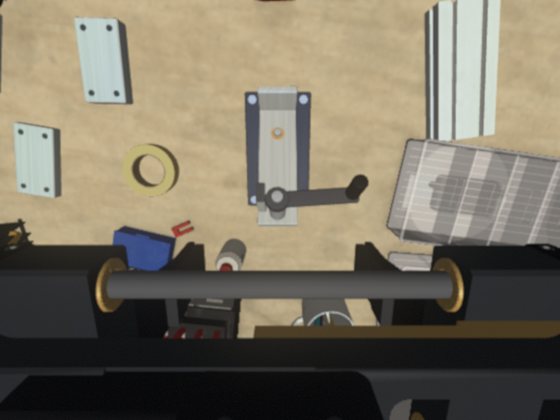

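Run:
```python
from h import *
im=cv2.imread('pics/w1.png')
cv2.imwrite('pics/w1j.png',cv2.resize(im[80:235,235:375],None,fx=3.8,fy=3.8,interpolation=cv2.INTER_CUBIC))
cv2.imwrite('pics/w1p.png',cv2.resize(im[5:205,5:180],None,fx=3,fy=3,interpolation=cv2.INTER_CUBIC))
```

```text
(no output)
```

View pics/w1j.png

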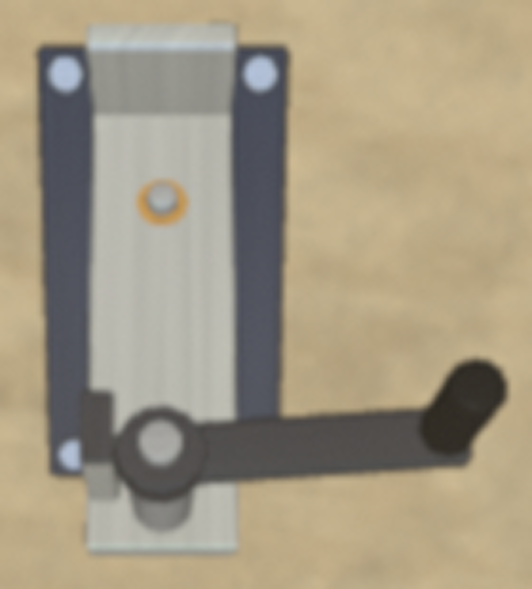

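View pics/w1p.png

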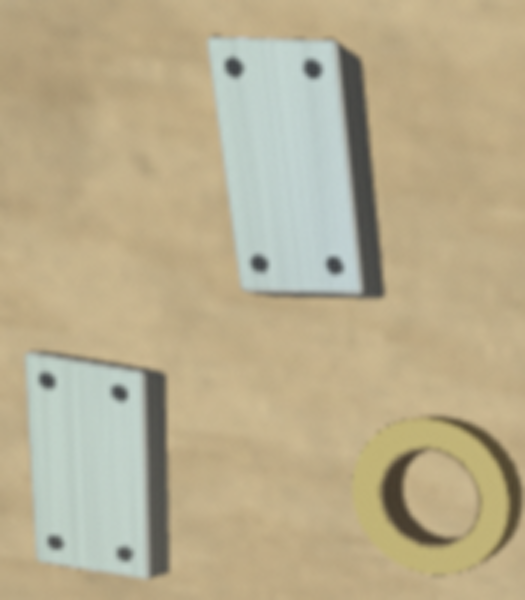

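Run:
```python
from h import *
from scipy.optimize import least_squares
w=np.load('w1.npy'); st=dict(ee_pos=w[:3],eef_rot=w[3:]); W=cam('wrist',st)
z=lambda u,v:np.array([u/3.8+235-.37,v/3.8+80-.37])
obs=[(z(161,203),[-.02,0,0]),(z(162,197),[-.02,0,.006]),(z(93,114),[-.055,-.025,0]),(z(234,114),[-.055,.025,0]),(z(89,49),[-.055,-.025,.038]),(z(236,49),[-.055,.025,.038])]
def f(q):
    T=bedT(*q); return np.concatenate([proj(W,T[:3,:3]@np.array(X)+T[:3,3])[0]-u for u,X in obs])
r=least_squares(f,[.55,.16,.11]); print(r.x,np.degrees(r.x[2])); print(f(r.x).reshape(-1,2).round(1))
k=onz(W,[z(65,73),z(260,73),z(72,455)],.012);print(k.round(4)); 
d=k[0]-k[2];print(np.arctan2(-d[1],-d[0]), np.arctan2(-(k[1]-k[0])[0],(k[1]-k[0])[1]))
T=bedT(*r.x);print('proj pivot z56, gauge',[(proj(W,T[:3,:3]@np.array(X)+T[:3,3])[0]-[235,80]+.37)*3.8 for X in([.09,0,.056],[.09,0,.066],[.067,-.019,.044],[.13,.025,0],[.13,-.025,0])])
p=lambda u,v:np.array([u/3+5-.33,v/3+5-.33])
for n,zz,u in(('thick',.026,[p(234,68),p(313,69),p(259,264),p(335,266)]),('medium',.018,[p(47,381),p(120,393),p(55,542),p(124,553)])):
    P=onz(W,u,zz); c=P.mean(0); d=(P[0]+P[1]-P[2]-P[3]); e=P[1]+P[3]-P[0]-P[2]
    print(n,c.round(4),np.degrees(np.arctan2(-d[1],-d[0])),np.degrees(np.arctan2(-e[0],e[1])))
np.save('bed.npy',r.x)
```

```text
[0.54849152 0.17090898 0.10664703] 6.1104245632484195
[[ 0.3  0.1]
 [ 0.  -0.6]
 [ 0.1  0.5]
 [-0.5  0.7]
 [-0.7 -0.4]
 [ 0.7 -0.2]]
[[0.4862 0.1252 0.012 ]
 [0.4776 0.2015 0.012 ]
 [0.6392 0.1417 0.012 ]]
0.1075408962323963 0.11175114703469667
proj pivot z56, gauge [array([159.28061981, 452.26912106]), array([159.06836332, 440.94122006]), array([ 95.66255473, 390.21055229]), array([238.03189935, 626.53134587]), array([ 80.89765671, 625.79958105])]
thick [ 0.4616 -0.0908  0.026 ] 5.061220621276508 5.372999868110928
medium [ 0.6152 -0.2039  0.018 ] -3.4731478885534277 -3.007072967625971
```

Run:
```python
from h import *
y=np.radians(5.1)
move([.461,-.0915,.08],toolR([0,0,-1],[-np.sin(y),np.cos(y),0]))
```

```text
shift mm [ 249.2  169.8 -254. ] rotvec [ 0.025  0.001 -0.001] rows 7.9
```

arm_command(targets=[[0,0,20,-50,0,0,0],[0,249,170,-254,0.025,0,0],[0,249,170,-254,0.025,0,0],[0,249,170,-254,0.025,0,0],[0,249,170,-254,0.025,0,0],[0,249,170,-254,0.025,0,0],[0,249,170,-254,0.025,0,0],[0,249,170,-254,0.025,0,0],[0,249,170,-254,0.025,0,0],[0,249,170,-254,0.025,0,0]])

```text
time: 2.7
ee_pos: [0.4603, -0.092, 0.0799]
eef_rot: [-0.521, 0.478, 0.522, 0.477]
ft_force: [0.1, 0.7, 1.1]
width: 0.087
```

arm_command(targets=[[0,0,0,0,0,0,0],[0,0,0,0,0,0,0],[0,0,0,0,0,0,0]])

```text
time: 3.0
ee_pos: [0.4625, -0.0916, 0.0815]
eef_rot: [0.522, -0.477, -0.521, -0.478]
ft_force: [-0.3, -0.3, -0.3]
width: 0.087
```

Run:
```python
from h import *
y=np.radians(5.1)
move([.461,-.0915,.004],toolR([0,0,-1],[-np.sin(y),np.cos(y),0]))
im=camera('wrist')[:,:,::-1]; cv2.imwrite('pics/w2.png',im)
```

```text
shift mm [77.5  1.7  0.2] rotvec [0.    0.    0.002] rows 1.5
```

View pics/w2.png

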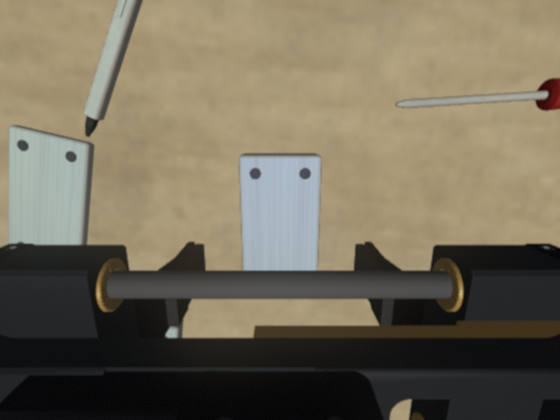

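Run:
```python
from h import *
W=cam('wrist'); P=onz(W,[[241,155.5],[320,155],[255,173.5],[305,173]],.026);print(P.round(4)); y=np.radians(5.1)
m=P[:2].mean(0); print(m+.055*np.array([np.cos(y),np.sin(y),0]))
```

```text
[[ 0.4094 -0.1235  0.026 ]
 [ 0.404  -0.0675  0.026 ]
 [ 0.4213 -0.1127  0.026 ]
 [ 0.4177 -0.0767  0.026 ]]
[ 0.4614757  -0.09062237  0.026     ]
```

arm_command(targets=[[0,40,1,0,0,0,0],[0,77,1,0,0,0,0],[0,77,1,0,0,0,0],[0,77,1,0,0,0,0],[255,77,1,0,0,0,0],[255,77,1,0,0,0,0],[255,77,1,0,0,0,0],[255,77,1,0,0,0,0],[255,77,1,0,0,0,0],[255,77,1,0,0,0,0]], newtons=40)

```text
time: 4.05
ee_pos: [0.4605, -0.0924, 0.0038]
eef_rot: [-0.521, 0.478, 0.521, 0.478]
ft_force: [-1.4, 2.6, 5.6]
width: 0.0598
```

arm_command(targets=[[255,0,0,0,0,0,0],[255,0,0,0,0,0,0],[255,0,0,0,0,0,0]])

```text
time: 4.35
ee_pos: [0.4605, -0.0925, 0.0038]
eef_rot: [-0.521, 0.478, 0.521, 0.478]
ft_force: [-0.9, 2.7, 5.6]
width: 0.0597
```

```bash
cat >> h.py <<'E'
BED=(.5487,.1706,.108)
def bedmove(x,y,z):
    T=bedT(*BED); move(T[:3,:3]@np.array([x,y,z])+T[:3,3],toolR(-T[:3,2],T[:3,1]))
def inbed(st=None):
    st=st or read_state(); T=bedT(*BED); Rt=R.from_quat(st['eef_rot']).as_matrix()
    print('tcp in bed mm',((st['ee_pos']-T[:3,3])@T[:3,:3]*1000).round(1),'rot err',R.from_matrix(toolR(-T[:3,2],T[:3,1]).T@Rt).as_rotvec().round(3),'F',(T[:3,:3].T@st['ft_force']).round(1),st['width'].round(4))
E
python3 -c "
from h import *
bedmove(.004,0,.075)"
```

```text
shift mm [-148.   -76.8  253.7] rotvec [-0.02  -0.005 -0.523] rows 6.1
```

arm_command(targets=[[255,-50,0,0,0,0,0],[255,-100,0,0,0,0,0],[255,-150,0,30,0,0,0],[255,-190,-20,60,0,0,-0.15],[255,-190,-77,254,-0.02,-0.005,-0.523],[255,-190,-77,254,-0.02,-0.005,-0.523],[255,-190,-77,254,-0.02,-0.005,-0.523],[255,-190,-77,254,-0.02,-0.005,-0.523],[255,-148,-77,254,-0.02,-0.005,-0.523],[255,-148,-77,254,-0.02,-0.005,-0.523]])

```text
time: 5.35
ee_pos: [0.5117, 0.1673, 0.1457]
eef_rot: [0.631, -0.323, -0.389, -0.589]
ft_force: [-1.3, -0.0, -5.2]
width: 0.0597
```

arm_command(targets=[[255,0,0,0,0,0,0],[255,0,0,0,0,0,0],[255,0,0,0,0,0,0]])

```text
time: 5.65
ee_pos: [0.5157, 0.1664, 0.1531]
eef_rot: [0.63, -0.32, -0.385, -0.593]
ft_force: [0.6, 0.6, -3.5]
width: 0.0601
```

Run:
```python
from h import *
inbed(); bedmove(.004,0,.015)
for n in('wrist','side','scene'): cv2.imwrite(f'pics/{n}3.png',camera(n)[:,:,::-1])
s=cv2.imread('pics/side3.png'); cv2.imwrite('pics/side3z.png',cv2.resize(s[190:310,210:370],None,fx=5,fy=5,interpolation=cv2.INTER_CUBIC))
```

```text
Traceback (most recent call last):
  File "h.py", line 38, in inbed
    print('tcp in bed mm',((st['ee_pos']-T[:3,3])@T[:3,:3]*1000).round(1),'rot err',R.from_matrix(toolR(-T[:3,2],T[:3,1]).T@Rt).as_rotvec().round(3),'F',(T[:3,:3].T@st['ft_force']).round(1),st['width'].round(4))
                                                                                                                                                                                              ^^^^^^^^^^^^^^^^^
AttributeError: 'float' object has no attribute 'round'
```

```bash
sed -i "s/st\['width'\].round(4)/st['width']/" h.py
python3 - <<'E'
from h import *
inbed(); bedmove(.004,0,.015)
for n in('wrist','side','scene'): cv2.imwrite(f'pics/{n}3.png',camera(n)[:,:,::-1])
s=cv2.imread('pics/side3.png'); cv2.imwrite('pics/side3z.png',cv2.resize(s[190:310,210:370],None,fx=5,fy=5,interpolation=cv2.INTER_CUBIC))
E
```

```text
tcp in bed mm [ 5.3 -0.6 75.6] rot err [ 0.002  0.    -0.001] F [-1.2  0.5 -3.4] 0.06007535246059273
shift mm [60.6  1.4  0.7] rotvec [-0.002 -0.     0.001] rows 1.2
```

View pics/wrist3.png

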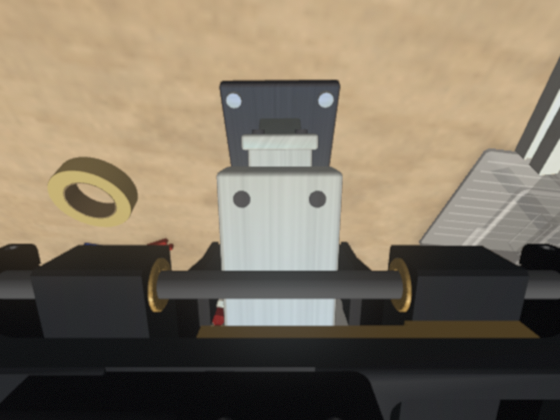

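View pics/side3z.png

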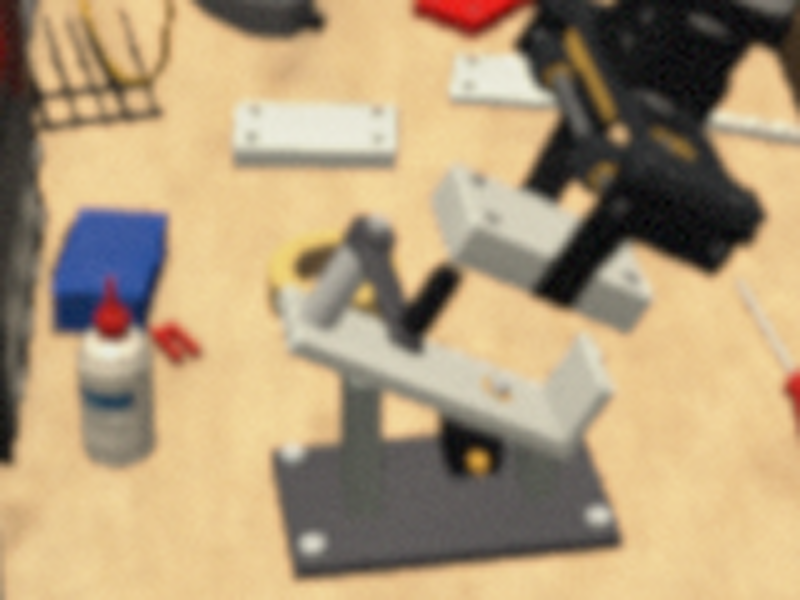

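Run:
```python
from h import *
T=bedT(*BED); W=cam('wrist')
def onbed(uv,z):
    t,d=ray(W,uv); n=T[:3,2]; s=(z-(t-T[:3,3])@n)/(d@n); return ((t+d*s[:,None]-T[:3,3])@T[:3,:3]*1000).round(1)
print('plate end',onbed([[219,172],[341,171.5],[224,168],[337,167]],.0978))
for r in(135,148,167): print(r,onbed([[242,r],[318,r]],.038))
im=cv2.imread('pics/wrist3.png'); cv2.imwrite('pics/w3z.png',cv2.resize(im[75:215,200:360],None,fx=4,fy=4,interpolation=cv2.INTER_CUBIC))
```

```text
plate end [[-48.8 -27.8  97.8]
 [-49.   28.8  97.8]
 [-50.7 -25.4  97.8]
 [-51.1  26.8  97.8]]
135 [[-65.  -23.8  38. ]
 [-64.9  25.   38. ]]
148 [[-56.8 -24.1  38. ]
 [-56.8  25.3  38. ]]
167 [[-44.6 -24.5  38. ]
 [-44.5  25.7  38. ]]
```

View pics/w3z.png

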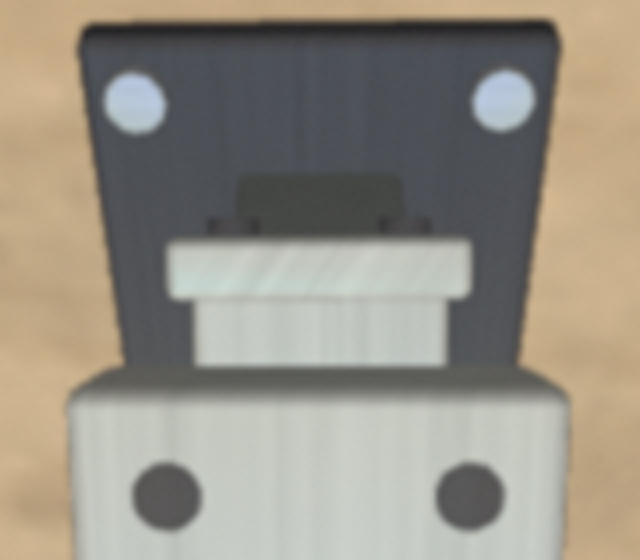

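arm_command(targets=[[255,30,1.5,0.5,0,0,0],[255,55,3,1,0,0,0],[255,66,3,1,0,0,0],[255,66,3,1,0,0,0],[255,66,3,1,0,0,0]])

```text
time: 6.3
ee_pos: [0.5452, 0.1713, 0.0937]
eef_rot: [0.631, -0.32, -0.386, -0.592]
ft_force: [-0.3, 0.4, -3.7]
width: 0.0598
```

Run:
```python
from h import *
inbed()
```

```text
tcp in bed mm [1.4 1.  9.2] rot err [0. 0. 0.] F [-2.   0.4 -3. ] 0.05984136138779215
```

arm_command(targets=[[255,2,0,0,0,0,0],[255,4,0,0,0,0,0],[255,5,0,0,0,0,0],[255,5,0,0,0,0,0]])

```text
time: 6.7
ee_pos: [0.5479, 0.1718, 0.0893]
eef_rot: [0.631, -0.32, -0.386, -0.593]
ft_force: [0.2, 0.7, -0.4]
width: 0.0595
```

Run:
```python
from h import *
inbed()
cv2.imwrite('pics/side4.png',camera('side')[:,:,::-1])
s=cv2.imread('pics/side4.png'); cv2.imwrite('pics/side4z.png',cv2.resize(s[190:310,210:370],None,fx=5,fy=5,interpolation=cv2.INTER_CUBIC))
```

```text
tcp in bed mm [1.6 1.2 4. ] rot err [ 0.    -0.    -0.001] F [ 0.   0.6 -0.5] 0.05946513985608766
```

View pics/side4z.png

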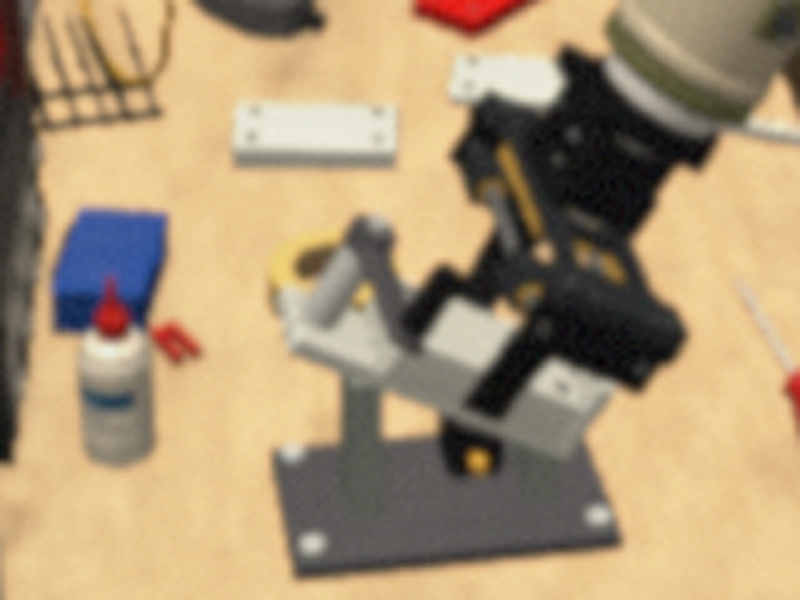

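arm_command(targets=[[255,1,0,0,0,0,0],[255,1,0,0,0,0,0]])

```text
time: 6.95
ee_pos: [0.5481, 0.1717, 0.0891]
eef_rot: [0.631, -0.32, -0.386, -0.593]
ft_force: [-17.6, -4.8, 19.6]
width: 0.0596
```

arm_command(targets=[[0,0,0,0,0,0,0],[0,0,0,0,0,0,0],[0,0,0,0,0,0,0],[0,0,0,0,0,0,0],[0,0,0,0,0,0,0],[0,0,0,0,0,0,0]])

```text
time: 7.55
ee_pos: [0.5481, 0.1715, 0.0877]
eef_rot: [0.63, -0.32, -0.386, -0.592]
ft_force: [0.2, -0.4, -0.6]
width: 0.0861
```

Run:
```python
from h import *
inbed()
cv2.imwrite('pics/w5.png',camera('wrist')[:,:,::-1])
```

```text
tcp in bed mm [0.9 1.  2.6] rot err [0.    0.    0.001] F [-0.2 -0.4 -0.5] 0.08606427582067804
```

View pics/w5.png

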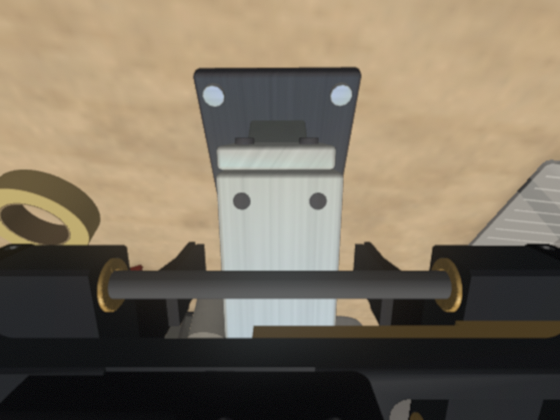

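arm_command(targets=[[0,-20,0,0,0,0,0],[0,-60,0,0,0,0,0],[0,-110,0,0,0,0,0],[0,-150,0,0,0,0,0],[0,-150,0,0,0,0,0]])

```text
time: 8.1
ee_pos: [0.474, 0.1649, 0.2236]
eef_rot: [0.631, -0.317, -0.385, -0.595]
ft_force: [0.4, 0.2, -0.2]
width: 0.087
```

Run:
```python
from h import *
inbed()
cv2.imwrite('pics/w6.png',camera('wrist')[:,:,::-1])
cv2.imwrite('pics/side6.png',camera('side')[:,:,::-1])
s=cv2.imread('pics/side6.png'); cv2.imwrite('pics/side6z.png',cv2.resize(s[190:310,210:370],None,fx=5,fy=5,interpolation=cv2.INTER_CUBIC))
y=np.radians(-3.2)
move([.6145,-.2045,.08],toolR([0,0,-1],[-np.sin(y),np.cos(y),0]))
```

```text
tcp in bed mm [  4.5   2.3 157.4] rot err [ 0.001 -0.003 -0.007] F [ 0.3  0.1 -0.4] 0.08703771758938805
shift mm [ 170.1  -17.3 -381.3] rotvec [0.16  0.044 0.524] rows 8.4
```

View pics/w6.png

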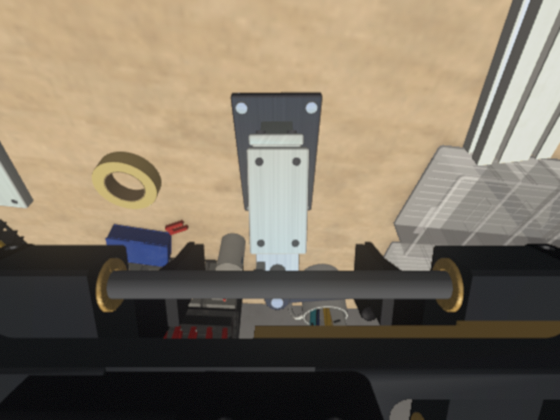

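View pics/side6z.png

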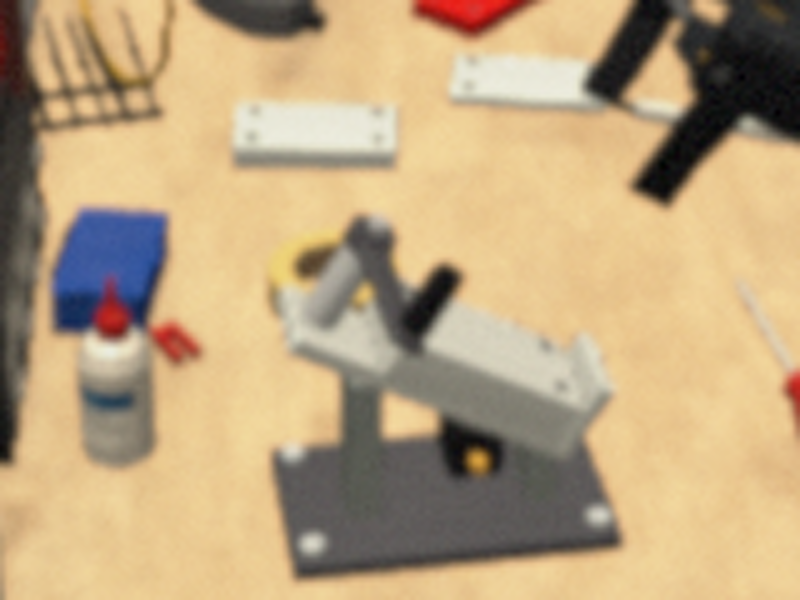

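```bash
cat >> h.py <<'E'
def onbed(W,uv,z):
    T=bedT(*BED); t,d=ray(W,uv); n=T[:3,2]; s=(z-(t-T[:3,3])@n)/(d@n); return ((t+d*s[:,None]-T[:3,3])@T[:3,:3]*1000).round(1)
E
python3 - <<'E'
from h import *
W=cam('wrist'); P=onbed(W,[[259,161],[296,161],[261,243],[295,243]],.026);print(P,P.mean(0))
print(onbed(W,[[250,145.5],[302,145.5]],.038))
E
```

```text
[[-43.4 -17.6  26. ]
 [-43.4  17.7  26. ]
 [ 39.7 -17.1  26. ]
 [ 39.8  17.8  26. ]] [-1.825  0.2   26.   ]
[[-58.3 -24.7  38. ]
 [-58.3  22.2  38. ]]
```

arm_command(targets=[[0,0,0,-50,0,0,0],[0,20,0,-100,0.03,0.01,0.1],[0,170,-17,-381,0.16,0.044,0.524],[0,170,-17,-381,0.16,0.044,0.524],[0,170,-17,-381,0.16,0.044,0.524],[0,170,-17,-381,0.16,0.044,0.524],[0,170,-17,-381,0.16,0.044,0.524],[0,170,-17,-381,0.16,0.044,0.524],[0,170,-17,-381,0.16,0.044,0.524],[0,170,-17,-381,0.16,0.044,0.524]])

```text
time: 9.2
ee_pos: [0.6111, -0.2107, 0.0739]
eef_rot: [-0.483, 0.519, 0.485, 0.512]
ft_force: [-0.9, 1.3, -0.8]
width: 0.0869
```

arm_command(targets=[[0,0,0,0,0,0,0],[0,0,0,0,0,0,0],[0,0,0,0,0,0,0]])

```text
time: 9.5
ee_pos: [0.6137, -0.2032, 0.0791]
eef_rot: [-0.486, 0.514, 0.486, 0.513]
ft_force: [-0.2, -0.3, 1.1]
width: 0.087
```

Run:
```python
from h import *
y=np.radians(-3.2)
print(read_state()['ee_pos'])
move([.6145,-.2045,.003],toolR([0,0,-1],[-np.sin(y),np.cos(y),0]))
im=camera('wrist')[:,:,::-1]; cv2.imwrite('pics/w7.png',im)
```

```text
[ 0.61374448 -0.20321412  0.07908297]
shift mm [76.1 -1.  -1.2] rotvec [ 0.001 -0.001 -0.002] rows 1.5
```

View pics/w7.png

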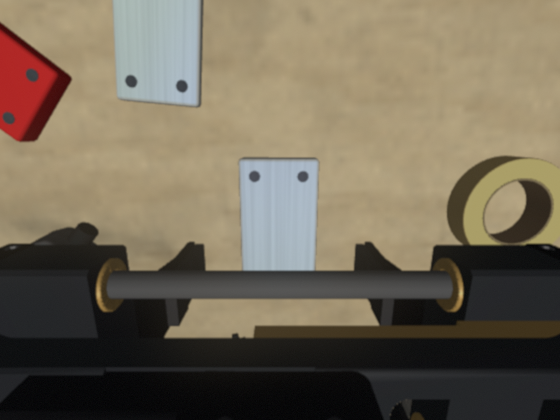

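Run:
```python
from h import *
W=cam('wrist'); P=onz(W,[[240,158],[318,158]],.018);print(P.round(4)); y=np.radians(-3.2)
m=P[:2].mean(0); print(m+.055*np.array([np.cos(y),np.sin(y),0]), np.arctan2(-(P[1]-P[0])[0],(P[1]-P[0])[1]))
```

```text
[[ 0.5588 -0.2289  0.018 ]
 [ 0.562  -0.1717  0.018 ]]
[ 0.61532211 -0.20336451  0.018     ] -0.0550853872007005
```

arm_command(targets=[[0,40,-1,0,0,0,0],[0,76,-1,0,0,0,0],[0,76,-1,0,0,0,0],[0,76,-1,0,0,0,0],[255,76,-1,0,0,0,0],[255,76,-1,0,0,0,0],[255,76,-1,0,0,0,0],[255,76,-1,0,0,0,0],[255,76,-1,0,0,0,0],[255,76,-1,0,0,0,0]])

```text
time: 10.55
ee_pos: [0.6144, -0.2046, 0.0032]
eef_rot: [-0.486, 0.515, 0.486, 0.513]
ft_force: [-1.3, -0.3, 2.6]
width: 0.0594
```

arm_command(targets=[[255,0,0,0,0,0,0],[255,0,0,0,0,0,0]])

```text
time: 10.75
ee_pos: [0.6144, -0.2046, 0.0032]
eef_rot: [-0.486, 0.515, 0.486, 0.513]
ft_force: [-1.3, 1.4, 4.5]
width: 0.0592
```

Run:
```python
from h import *
bedmove(.004,-.0005,.095)
```

```text
shift mm [-166.3  130.4  363. ] rotvec [-0.16  -0.044 -0.525] rows 8.4
```

arm_command(targets=[[255,-50,0,0,0,0,0],[255,-100,0,0,0,0,0],[255,-150,20,0,0,0,0],[255,-200,60,20,-0.02,0,-0.07],[255,-220,130,363,-0.16,-0.044,-0.525],[255,-220,130,363,-0.16,-0.044,-0.525],[255,-220,130,363,-0.16,-0.044,-0.525],[255,-220,130,363,-0.16,-0.044,-0.525],[255,-220,130,363,-0.16,-0.044,-0.525],[255,-220,130,363,-0.16,-0.044,-0.525]])

```text
time: 11.75
ee_pos: [0.5159, 0.0999, 0.2157]
eef_rot: [0.631, -0.32, -0.385, -0.593]
ft_force: [1.1, -0.2, -3.0]
width: 0.0596
```

arm_command(targets=[[255,0,0,0,0,0,0],[255,0,0,0,0,0,0]])

```text
time: 11.95
ee_pos: [0.5169, 0.0994, 0.2153]
eef_rot: [0.631, -0.32, -0.387, -0.592]
ft_force: [0.5, -0.6, -3.2]
width: 0.0596
```

Run:
```python
from h import *
inbed(); bedmove(.004,-.0005,.095)
```

```text
tcp in bed mm [ 31.1 -67.4 132.5] rot err [-0.002  0.     0.001] F [-1.2 -0.7 -2.9] 0.05963808718475075
shift mm [37.5 26.9 67. ] rotvec [ 0.002 -0.    -0.001] rows 1.6
```

arm_command(targets=[[255,0,10,40,0,0,0],[255,20,27,67,0.002,0,0],[255,37,27,67,0.002,0,0],[255,37,27,67,0.002,0,0],[255,37,27,67,0.002,0,0],[255,37,27,67,0.002,0,0]])

```text
time: 12.55
ee_pos: [0.506, 0.1638, 0.1712]
eef_rot: [0.63, -0.321, -0.385, -0.594]
ft_force: [-0.7, -0.9, -3.0]
width: 0.0597
```

Run:
```python
from h import *
inbed(); bedmove(.003,0,.036)
for n in('wrist','side'): cv2.imwrite(f'pics/{n}8.png',camera(n)[:,:,::-1])
s=cv2.imread('pics/side8.png'); cv2.imwrite('pics/side8z.png',cv2.resize(s[190:310,210:370],None,fx=5,fy=5,interpolation=cv2.INTER_CUBIC))
im=cv2.imread('pics/wrist8.png'); cv2.imwrite('pics/w8z.png',cv2.resize(im[75:215,200:360],None,fx=4,fy=4,interpolation=cv2.INTER_CUBIC))
```

```text
tcp in bed mm [ 5.7 -2.1 96.2] rot err [ 0.004  0.001 -0.001] F [-2.1 -0.8 -2.2] 0.05969369007678654
shift mm [60.2  2.8  2.2] rotvec [-0.004 -0.001  0.001] rows 1.2
```

View pics/w8z.png

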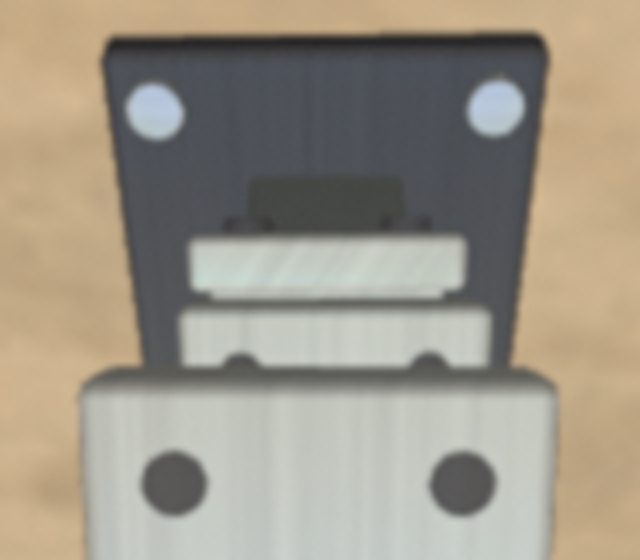

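View pics/side8z.png

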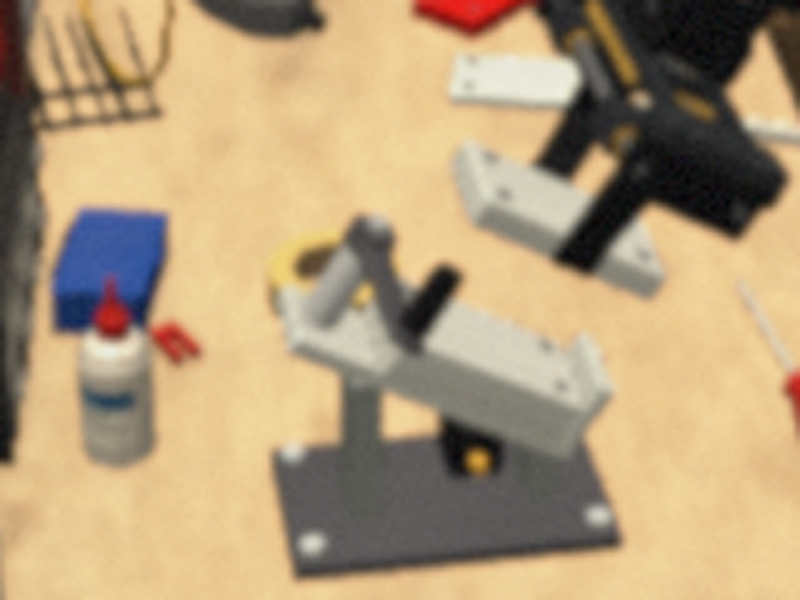

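arm_command(targets=[[255,20,1,1,0,0,0],[255,45,3,2,-0.004,0,0],[255,61,3,2,-0.004,0,0],[255,61,3,2,-0.004,0,0],[255,61,3,2,-0.004,0,0]])

```text
time: 13.15
ee_pos: [0.5331, 0.1697, 0.1166]
eef_rot: [0.631, -0.32, -0.386, -0.592]
ft_force: [0.1, 0.2, -2.2]
width: 0.06
```

Run:
```python
from h import *
inbed()
```

```text
tcp in bed mm [ 2.3  0.8 35.2] rot err [-0.001  0.001 -0.001] F [-1.   0.2 -2. ] 0.05996849289940827
```

arm_command(targets=[[255,3,0,0,0,0,0],[255,5,0,0,0,0,0],[255,5,0,0,0,0,0],[255,5,0,0,0,0,0]])

```text
time: 13.55
ee_pos: [0.5355, 0.1702, 0.112]
eef_rot: [0.631, -0.32, -0.386, -0.592]
ft_force: [-0.6, -0.1, -4.0]
width: 0.0595
```

Run:
```python
from h import *
inbed()
```

```text
tcp in bed mm [ 2.1  1.  29.9] rot err [-0.002  0.    -0.001] F [-2.5 -0.  -3.2] 0.059508368432892825
```

arm_command(targets=[[255,1,0,0,0,0,0],[255,1,0,0,0,0,0]])

```text
time: 13.75
ee_pos: [0.536, 0.1703, 0.1114]
eef_rot: [0.631, -0.319, -0.386, -0.592]
ft_force: [-7.1, -2.2, 5.7]
width: 0.0596
```

Contact with the thick plate; releasing.

arm_command(targets=[[0,0,0,0,0,0,0],[0,0,0,0,0,0,0],[0,0,0,0,0,0,0],[0,0,0,0,0,0,0],[0,0,0,0,0,0,0],[0,-40,0,0,0,0,0],[0,-90,0,0,0,0,0],[0,-130,0,0,0,0,0],[0,-130,0,0,0,0,0],[0,-130,0,0,0,0,0]])

```text
time: 14.75
ee_pos: [0.4716, 0.1635, 0.2244]
eef_rot: [0.631, -0.319, -0.386, -0.592]
ft_force: [0.3, -0.0, -0.7]
width: 0.0871
```

Run:
```python
from h import *
inbed()
for n in('wrist','side','scene'): cv2.imwrite(f'pics/{n}9.png',camera(n)[:,:,::-1])
s=cv2.imread('pics/side9.png'); cv2.imwrite('pics/side9z.png',cv2.resize(s[190:310,210:370],None,fx=5,fy=5,interpolation=cv2.INTER_CUBIC))
```

```text
tcp in bed mm [  2.6   1.2 159.4] rot err [-0.002 -0.    -0.003] F [-0.1 -0.  -0.7] 0.08711683064724857
```

View pics/wrist9.png

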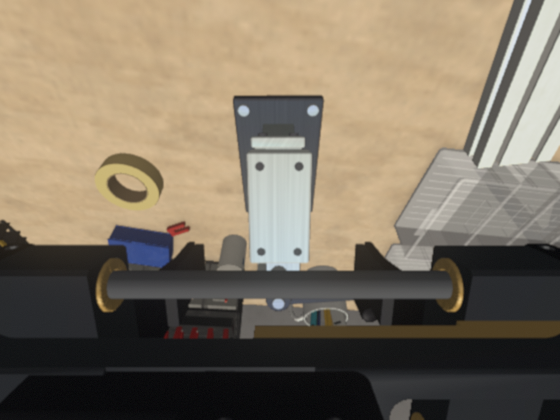

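View pics/side9z.png

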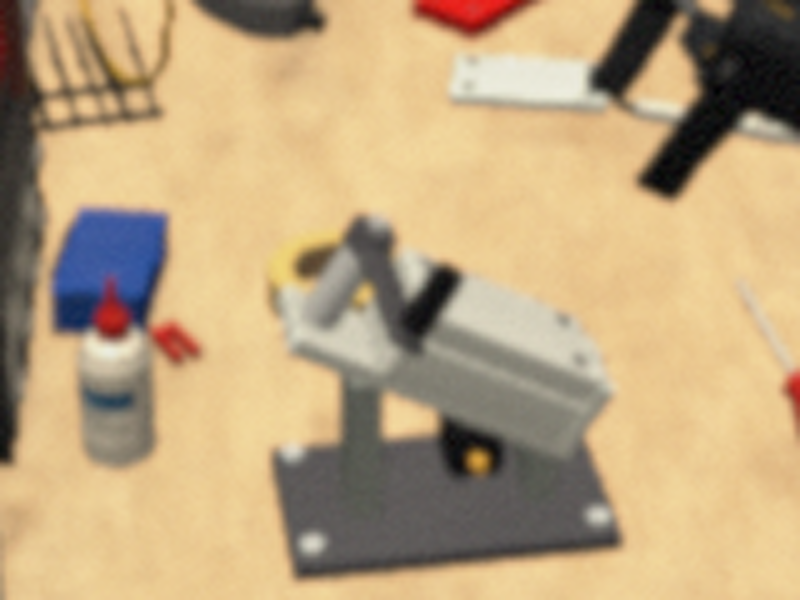

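Run:
```python
from h import *
W=cam('wrist'); P=onbed(W,[[260,167],[299,167],[261,252],[298,252]],.044);print(P.mean(0))
print(onbed(W,[[251.5,149.5],[304.5,149.5]],.038))
s=cv2.imread('pics/scene9.png'); cv2.imwrite('pics/scene9z.png',cv2.resize(s[130:270,170:330],None,fx=4,fy=4,interpolation=cv2.INTER_CUBIC))
im=cv2.imread('pics/wrist9.png'); cv2.imwrite('pics/w9z.png',cv2.resize(im[130:280,220:340],None,fx=4,fy=4,interpolation=cv2.INTER_CUBIC))
```

```text
[ 1.125  1.05  44.   ]
[[-55.7 -24.8  38. ]
 [-55.8  23.9  38. ]]
```

View pics/w9z.png

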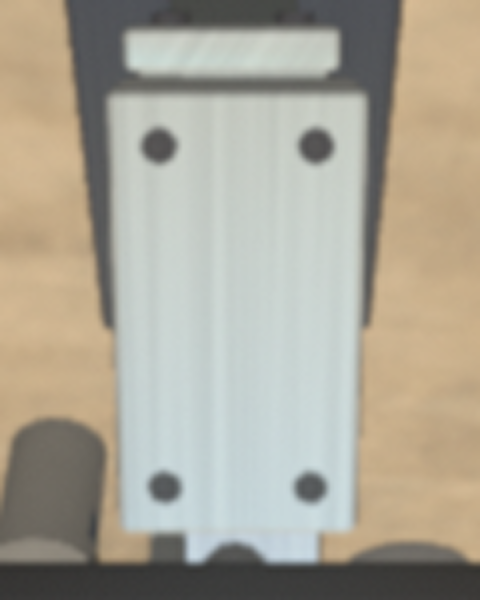

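View pics/scene9z.png

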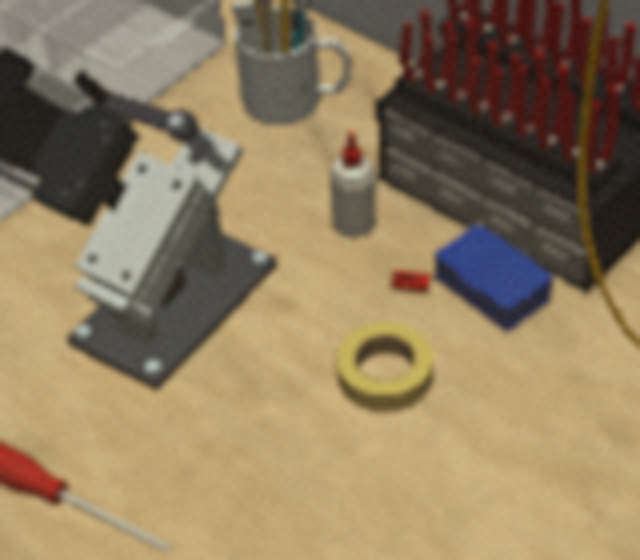

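Run:
```python
from h import *
w=np.load('w1.npy'); st=dict(ee_pos=w[:3],eef_rot=w[3:]); W=cam('wrist',st)
z=lambda u,v:np.array([u/3.8+235-.37,v/3.8+80-.37])
print(onbed(W,[z(478,387)],.094),onbed(W,[z(447,432)],.056),onbed(W,[z(160,442)],.066))
T=bedT(*BED); print((np.array([.56499,.24775,.20464])-T[:3,3])@T[:3,:3])
D=cam('side'); print(onbed(D,[[452/5+210-.4,272/5+190-.4]],.094),onbed(D,[[408/5+210-.4,336/5+190-.4]],.056))
for th in(0,.05,.1):
  k=np.array([.09-.08*np.sin(th),.08*np.cos(th),.094]); print(th,k,proj(D,T[:3,:3]@k+T[:3,3]),proj(W,T[:3,:3]@k+T[:3,3]), z(478,387))
bedmove(.087,.0795,.115)
```

```text
[[84.7 79.8 94. ]] [[83.5 81.2 56. ]] [[90.1  0.5 66. ]]
[0.08104724 0.0749446  0.09135573]
[[83.8 80.3 94. ]] [[85.7 83.6 56. ]]
0 [0.09  0.08  0.094] [[297.71823856 242.98919622]] [[361.00472216 186.71180289]] [360.41947368 181.47210526]
0.05 [0.08600167 0.07990002 0.094     ] [[299.157481   243.56557828]] [[360.61477314 182.72386833]] [360.41947368 181.47210526]
0.1 [0.08201333 0.07960033 0.094     ] [[300.572966   244.09086439]] [[360.01789    178.77392459]] [360.41947368 181.47210526]
shift mm [ 42.2 -86.3  78.7] rotvec [ 0.002 -0.001 -0.002] rows 2.5
```

arm_command(targets=[[110,0,-40,40,0,0,0],[110,20,-83,79,0,0,0],[110,37,-83,79,0,0,0],[110,37,-83,79,0,0,0],[110,37,-83,79,0,0,0],[110,37,-83,79,0,0,0]], newtons=15)

```text
time: 15.5
ee_pos: [0.5522, 0.2509, 0.232]
eef_rot: [0.631, -0.32, -0.386, -0.592]
ft_force: [-0.1, -0.1, 0.7]
width: 0.0517
```

Run:
```python
from h import *
inbed(); bedmove(.0845,.080,.068)
for n in('wrist','side'): cv2.imwrite(f'pics/{n}10.png',camera(n)[:,:,::-1])
s=cv2.imread('pics/side10.png'); cv2.imwrite('pics/side10z.png',cv2.resize(s[170:310,210:370],None,fx=4,fy=4,interpolation=cv2.INTER_CUBIC))
```

```text
tcp in bed mm [ 84.   79.4 121.3] rot err [-0.002  0.001  0.001] F [ 0.3 -0.1  0.7] 0.051739356850020145
shift mm [53.3 -0.5  0.6] rotvec [ 0.002 -0.001 -0.001] rows 1.1
```

View pics/side10z.png

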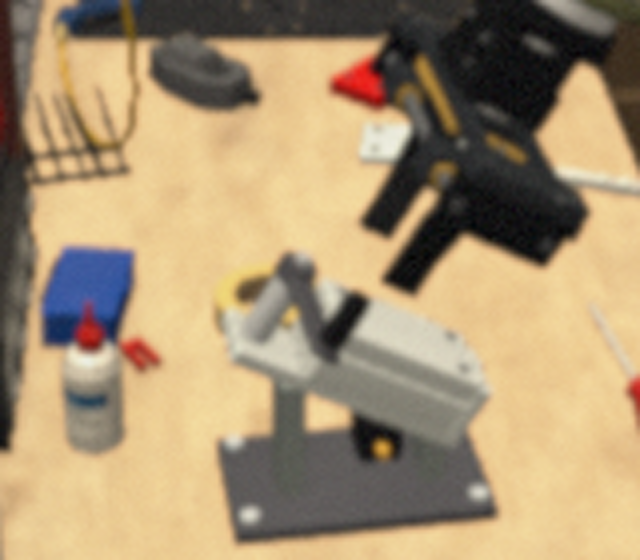

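View pics/wrist10.png

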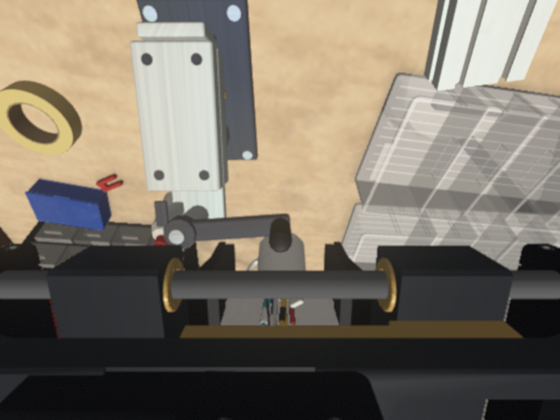

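arm_command(targets=[[110,30,0,0,0,0,0],[110,53,0,0,0,0,0],[110,53,0,0,0,0,0],[110,53,0,0,0,0,0],[255,53,0,0,0,0,0],[255,53,0,0,0,0,0],[255,53,0,0,0,0,0],[255,53,0,0,0,0,0],[255,53,0,0,0,0,0],[255,53,0,0,0,0,0]])

```text
time: 16.6
ee_pos: [0.5789, 0.2543, 0.187]
eef_rot: [0.631, -0.32, -0.386, -0.592]
ft_force: [-1.6, -1.0, 2.1]
width: 0.0156
```

Run:
```python
from h import *
inbed()
# arc relative rows, tool y=-bed x, tool z=+bed y
th0=.07
for th in np.arange(th0,1.58,.1): print(round(th,2),'ty',round(80*(np.sin(th)-np.sin(th0)),1),'tz',round(80*(np.cos(th)-np.cos(th0)),1))
cv2.imwrite('pics/w11.png',camera('wrist')[:,:,::-1])
```

```text
tcp in bed mm [84.9 80.  68.8] rot err [-0.002  0.001 -0.001] F [-0.4 -0.8  2.6] 0.015602736523362378
0.07 ty 0.0 tz 0.0
0.17 ty 7.9 tz -1.0
0.27 ty 15.7 tz -2.7
0.37 ty 23.3 tz -5.2
0.47 ty 30.6 tz -8.5
0.57 ty 37.6 tz -12.5
0.67 ty 44.1 tz -17.1
0.77 ty 50.1 tz -22.4
0.87 ty 55.6 tz -28.2
0.97 ty 60.4 tz -34.6
1.07 ty 64.6 tz -41.4
1.17 ty 68.1 tz -48.6
1.27 ty 70.8 tz -56.1
1.37 ty 72.8 tz -63.8
1.47 ty 74.0 tz -71.8
1.57 ty 74.4 tz -79.7
```

View pics/w11.png

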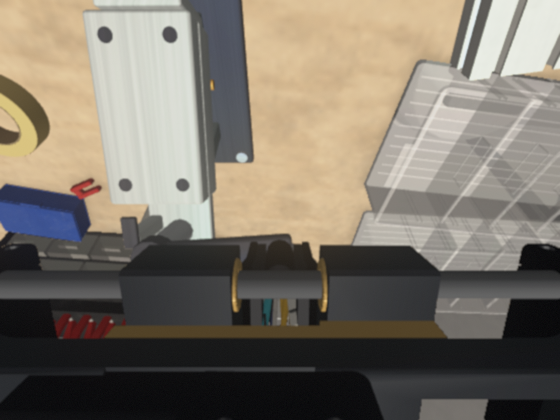

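arm_command(targets=[[255,0,8,-1,0,0,0],[255,0,15.7,-2.7,0,0,0],[255,0,23.3,-5.2,0,0,0],[255,0,30.6,-8.5,0,0,0],[255,0,37.6,-12.5,0,0,0],[255,0,44.1,-17.1,0,0,0],[255,0,50.1,-22.4,0,0,0],[255,0,55.6,-28.2,0,0,0],[255,0,55.6,-28.2,0,0,0],[255,0,55.6,-28.2,0,0,0]])

```text
time: 17.65
ee_pos: [0.531, 0.2227, 0.1573]
eef_rot: [0.631, -0.32, -0.388, -0.591]
ft_force: [-13.0, 6.0, 2.5]
width: 0.0155
```

Run:
```python
from h import *
inbed()
for n in('wrist','side'): cv2.imwrite(f'pics/{n}12.png',camera(n)[:,:,::-1])
s=cv2.imread('pics/side12.png'); cv2.imwrite('pics/side12z.png',cv2.resize(s[170:310,210:370],None,fx=4,fy=4,interpolation=cv2.INTER_CUBIC))
```

```text
tcp in bed mm [25.8 53.7 68.6] rot err [-0.004 -0.001  0.003] F [-9.4  7.4  8.3] 0.015479913742094637
```

View pics/side12z.png

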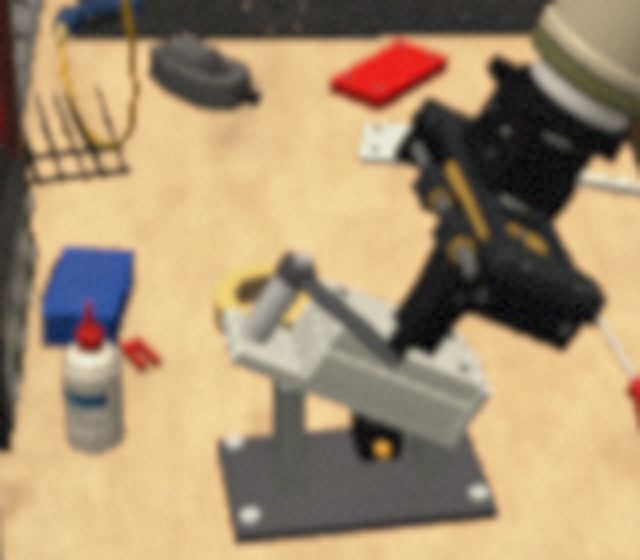

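arm_command(targets=[[255,0,4,-6.4,0,0,0],[255,0,7.5,-13,0,0,0],[255,0,10.5,-20.4,0,0,0],[255,0,13,-28,0,0,0],[255,0,15,-35.6,0,0,0],[255,0,16,-43,0,0,0],[255,0,16.5,-50,0,0,0],[255,0,16.5,-52,0,0,0],[255,0,16.5,-52,0,0,0]])

```text
time: 18.65
ee_pos: [0.5234, 0.1676, 0.1493]
eef_rot: [0.631, -0.321, -0.387, -0.591]
ft_force: [-8.4, 1.7, 2.0]
width: 0.0156
```

Run:
```python
from h import *
inbed()
for n in('wrist','side','scene'): cv2.imwrite(f'pics/{n}13.png',camera(n)[:,:,::-1])
s=cv2.imread('pics/side13.png'); cv2.imwrite('pics/side13z.png',cv2.resize(s[170:310,210:370],None,fx=4,fy=4,interpolation=cv2.INTER_CUBIC))
```

```text
tcp in bed mm [10.1 -0.3 68.4] rot err [-0.002  0.001  0.003] F [-6.   2.6  5.8] 0.015625972018639536
```

View pics/side13z.png

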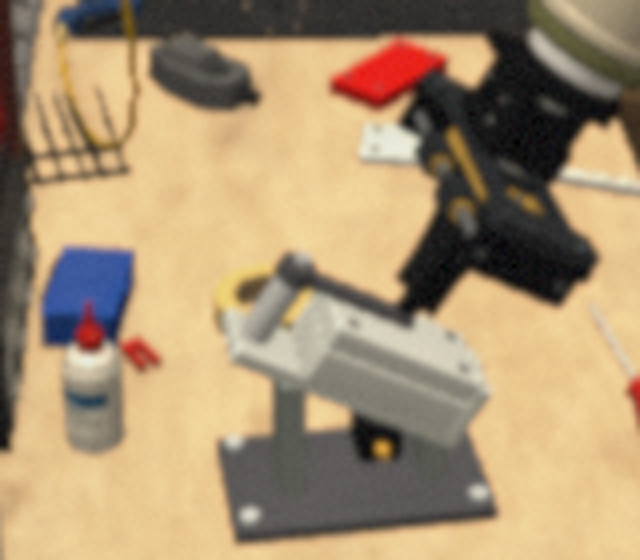

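View pics/wrist13.png

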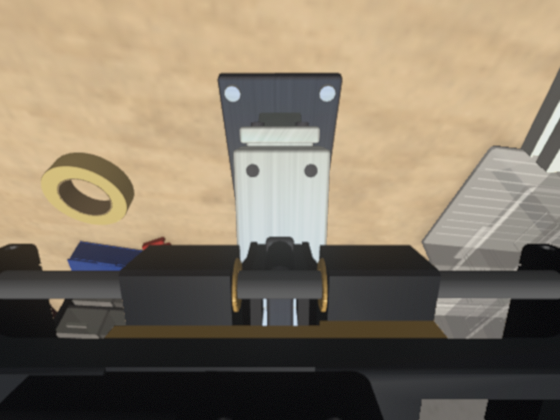

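arm_command(targets=[[0,0,0,0,0,0,0],[0,0,0,0,0,0,0],[0,0,0,0,0,0,0],[0,0,0,0,0,0,0],[0,0,0,0,0,0,0],[0,-40,0,0,0,0,0],[0,-90,0,0,0,0,0],[0,-120,0,0,0,0,0],[0,-120,0,0,0,0,0],[0,-120,0,0,0,0,0]])

```text
time: 19.8
ee_pos: [0.4661, 0.1616, 0.2552]
eef_rot: [0.631, -0.319, -0.386, -0.592]
ft_force: [0.8, -0.1, -0.4]
width: 0.0842
```

Run:
```python
from h import *
inbed()
for n in('wrist','side','scene'): cv2.imwrite(f'pics/{n}14.png',camera(n)[:,:,::-1])
s=cv2.imread('pics/side14.png'); cv2.imwrite('pics/side14z.png',cv2.resize(s[170:310,210:370],None,fx=4,fy=4,interpolation=cv2.INTER_CUBIC))
s=cv2.imread('pics/wrist14.png'); cv2.imwrite('pics/w14z.png',cv2.resize(s[80:260,180:380],None,fx=3,fy=3,interpolation=cv2.INTER_CUBIC))
```

```text
tcp in bed mm [ 1.31e+01 -1.00e-01  1.89e+02] rot err [-0.002  0.    -0.002] F [ 0.5 -0.2 -0.7] 0.08422138714790803
```

View pics/side14z.png

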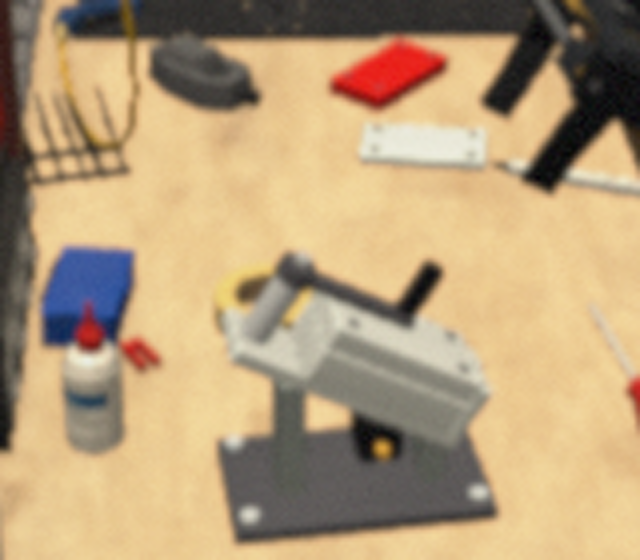

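View pics/w14z.png

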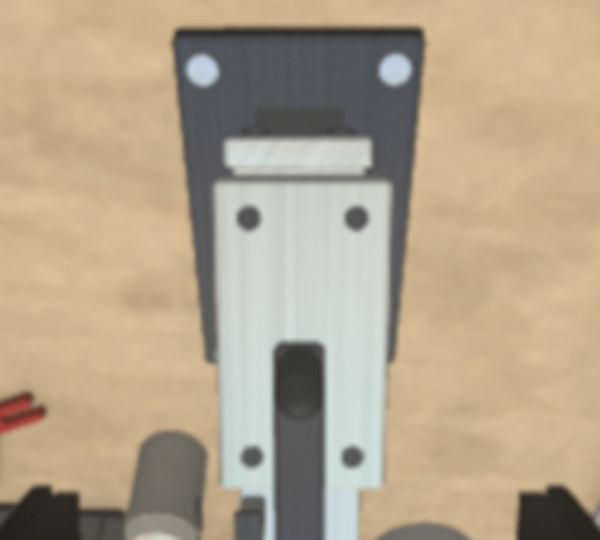

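View pics/scene14.png

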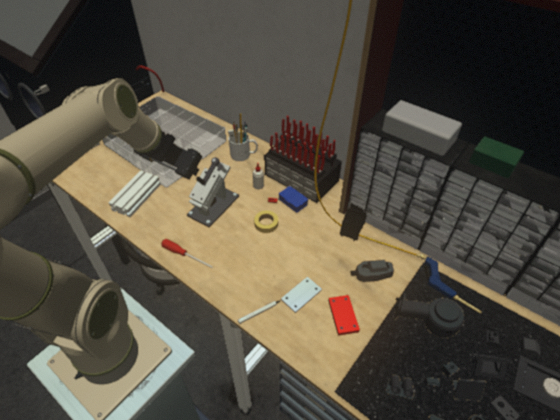

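Run:
```python
from h import *
W=cam('wrist'); z=lambda u,v:[u/3+180-.33,v/3+80-.33]
P=onbed(W,[z(248,217),z(357,217),z(251,457),z(352,457)],.044);print(P,P.mean(0))
print(onbed(W,[z(225,165),z(372,165)],.038), onbed(W,[z(299,377)],.094))
print(read_state()['joint_vel'].round(3),read_state()['ft_force'])
close_job()
```

```text
[[-41.1 -17.3  44. ]
 [-41.2  18.9  44. ]
 [ 42.9 -17.3  44. ]
 [ 42.8  18.7  44. ]] [ 0.85  0.75 44.  ]
[[-57.8 -25.1  38. ]
 [-57.9  24.   38. ]] [[ 1.7 -0.2 94. ]]
[ 0.002  0.006 -0.001 -0.    -0.001  0.003 -0.   ] [-0.30537483 -0.12643702 -0.7145994 ]
the job is handed in; nothing more can be done
```

I laid the 26 mm plate on the bed and the 18 mm plate on top of it. Then I swung the keeper arm across over the stack, backed the gripper clear and handed the job in at about 20 s of the 64 s allowed.

**Last checks, from the camera images:**
- **Medium plate:** its centre measured about x +1 mm and y +1 mm on the bed. Relative to the ledge seen in the same image, it sits about 2–4 mm up the slope, which is inside the 10 mm limit but not touching. It looks straight within about 0.1°.
- **Thick plate:** after release it measured about x −2 mm and y 0 on the bed, or roughly 1–2 mm off the ledge. It looks flat in the side view.
- **Keeper:** it points straight down the slope at about 1.57 rad.
- **Bystanders and thin plate:** the thin plate is still on the bench, and the glue bottle, tape roll and housing look unmoved.
- **Arm:** it was at rest, with only sensor noise on the wrist force.

**Not directly confirmed:**
- I could not see the sensing pin under the plate, so I infer it is down because the plate lies flat.
- The ledge came out up to about 3 mm different between views, so the position figures are only good to a few millimetres.

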